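# Fit the missing label holder in the shelf rail and hold it home

### The arm

A 7-joint arm with a two-finger parallel gripper is mounted at the origin on a cart in front of the work surface, level with it; the furniture and walls round the work are solid. World frame = base frame: x ahead of the robot, y to its left, z up, the work surface at z = 0. Lengths are in m, angles in rad, forces in N, time in s.
With the tool pointing down it reaches from about 0.425 to 0.975 m from the base axis. Payload 16.7 kg.
Tool frame: the origin (TCP) lies on the centre line of the jaws, within the pads' length; the fingertips stand ctrl.tip_reach ahead of it and the grasp point (between the pads) lies 11 mm behind it (ctrl.tip_reach is the distance from the TCP to the fingertips, in m); z points along the fingers, y is the line along which they close (so a half turn about z gives the same grasp; the last joint's range is limited). The gripper opens to 85 mm and grips with 20 to 120 N. Pads are 22 mm wide; open, the fingers measure 114 mm over their backs; the gripper's body (76 mm by 85 mm) begins 54 mm behind the grasp point. The pads swing forward as they close: fully open they stand 13 mm farther back than shut.
Start: joints at [-1.397, 0.426, 0.074, 1.606, -0.034, 1.111, -0.067], TCP at [0.215, 0.64, 0.239] pointing down, gripper open.
Joint ranges: [-2.85, 2.85], [-0.5, 2.14], [-1.23, 1.37], [0.21, 2.46], [-1.02, 4.16], [0.16, 2.05], [-2.73, 2.73]. Speed limits (rad/s): [1.89, 1.89, 2.39, 2.39, 3.01, 3.01, 3.01].

### API

Orientations are given as a unit quaternion [w, x, y, z].
In Python, from plant import ctrl gives the robot as it stands.
- The arm moves only by the tool carry_out, never from a script. Its argument "plan" is a list that holds one entry, the list of rows, each a list of 7 numbers: the shift along the tool's x, y, z in mm, then the turn, a rotation vector about the tool's x, y, z in degrees, then the closure in counts, from 0 (fully open) to 255 (shut). In form: [[[x, y, z, wx, wy, wz, claw], ...]]. A call has 1 to 12 rows; each row is the pose to reach, as a shift and turn from the pose commanded when the call began, along the tool's axes at that moment; what a row does not reach only later rows make up. A row lasts 1/12 s, in which the tool goes at most 41.7 mm and 7.16 degrees, less where a joint would pass 70% of its speed; a pose out of reach is approached as far as the arm can. A call with a gripper value outside its range is refused whole. The fingers move at their own pace and stop on an object; "grip_force" is the grip in N (left out, the last holds). Time passes only in rows, so rows that repeat a pose let the fingers close. It gives the time, the measured TCP pose, the force, the opening and the grip force at its end, in the units of the state.
- ctrl.get_obs(): the state, without advancing time (a new reading comes with each control period).
- ctrl.read_camera(name): name is "scene" or "side" or "wrist"; returns the picture (420x560x3 uint8, red, green, blue); there is no depth.
- ctrl.camera_params(name): a dict with "fovy" (degrees; the focal length in pixels is half the picture's height over the tangent of half this angle, whatever the lens; pixels are square), "cx", "cy" (the principal point, pixels), "R" (3x3) and "t" (3): a world point X has camera coordinates R X + t. Camera axes: x right, y down, z forward; pixel columns grow to the right and rows downward; lengths in m; the calibration is good to about 2 mm. A picture is of the moment at which its call begins: read the wrist's pose just before it. camera_params takes no time and is no camera call; for the wrist camera it gives the pose at the moment of the call.
- ctrl.sign_off(): hands the job in; it is judged then, once.
The state is a dict: "time": time; "joints": joint angles; "joint_vel": joint speeds; "effort": joint torques, N m; "tool_pos": TCP position; "tool_rot": TCP orientation; "ft_force": force on the tool from outside, world axes, zero at the start; "moment": the same for the moment, N m; "grip_width": opening from 0.0 (shut) to 1.0 (fully open); "grip_force": force on a finger pad.
Only numpy, scipy, OpenCV 4.12 (cv2) and the standard library are available. Lean on these libraries where they do the work, as an engineer would, in place of code of your own. Each camera call takes 0.05 s, during which the arm holds its last target. There are 200 camera calls.

### The job

One label holder is missing from the rail along the front edge of the supplies shelf. From the three spares standing in the blue block take the one whose width fills the gap between the fitted holders, and push it down behind the rail's lip, card to the front, against the sprung strip until its shoulder sits on the lip all along. Finish while still holding it with the gripper, pressed fully home, so that a colleague can turn the rail's lock; leave the other two spares in the block and the supplies on the shelf where they are.

Things in the scene. Friction and masses are not known exactly. Their poses are not given: they have to be found in the camera images.
- holder_m_grip (a point): Grip point of the 70 mm holder, which fits: in the middle of its width and of its 15 mm thickness, 12 mm below the top edge, 34 mm above the shoulder; take it here across the thickness (x). The tongue's mid-plane lies 3.5 mm behind this point (+x). x runs from card to back, y along the width, z up.
- holder_m: Grey plastic label holder 70 mm wide (y), 15 thick (x), 66 tall, about 55 g: body 46 mm tall with a ribbed grip bar along the top and a white card with green band and bar code in front (-x); below its shoulder a tongue 4 mm thick, 62 wide, 20 long with a rounded foot. Origin: middle of the tongue's underside, 54 mm below the grip point.
- holder_m_seat (a point): Point of the 70 mm holder at shoulder level, in the mid-plane of its tongue and the middle of its width, 20 mm above the foot, 34 mm below the grip point. Fully home it coincides with gap, within the play of the fit.
- holder_m_card (a point): Middle of the card face (front) of the 70 mm holder, 11 mm in front (-x) of the tongue's mid-plane, 23 mm above the shoulder.
- holder_s_grip (a point): Grip point of a look-alike holder that is too narrow: 52 mm wide, otherwise the same shape, point and axes as the 70 mm holder. Stays in the block.
- holder_l_grip (a point): Grip point of a look-alike holder that is too wide: 88 mm wide, otherwise the same shape, point and axes as the 70 mm holder. Stays in the block.
- spares_block: Fixed blue plastic block, 194 (x) x 116 (y) x 26 mm high, origin in the middle of its underside. Three through slots along y, 5.4 mm wide, 21 deep, at x = -70, 0 and 70 mm; in each a spare holder stands by its tongue, shoulder on the block's top, card to -x. Which holder stands in which slot changes.
- shelf: Fixed steel bench shelf, 232 mm wide (y), board 110 mm high; origin on the table below the rail's middle, x to the back. Along its front edge an aluminium rail: slot 8 mm wide, 32 deep, open at the top, behind a lip 118 mm high that flares 3 mm forward. Holders 88 (left) and 52 mm wide are fitted, rising 46 mm above the lip; supplies stand 55 mm behind the slot; the lock knob at the right end is not used.
- gap (a point): Middle of the one open place in the rail, at the height of the lip's top (118 mm), in the mid-plane of the slot; axes as shelf (x to the back, y along the rail). The place is 78 mm long between the fitted holders on either side.
- spring_strip (a joint): Travel of the sprung steel strip across the bottom of the open place, its top 14 mm below the lip: 0 up, about 0.006 m with a holder fully home (shoulder on the lip), at most 0.009. It pushes up with 4.9 N at 0, 9.1 N at 0.006, and lifts a holder that is let go by 6 mm. Lowered slowly, the force rises from 5 to 9 N, then steeply when the shoulder meets the lip.
- label_roll: White label roll standing on the shelf board, 92 mm across, 52 mm high; origin under its centre. Bystander.
- tie_tub: Small round white tub on the shelf board, 70 mm across, 45 mm high; origin under its centre. Bystander.
Things that resemble listed ones, but are neither listed nor needed, are in the scene too. Leave any turquoise look-alike of the holder_m alone.

How it is judged:
On the way, in this order (a step that is already met when the one before it is completed fails the run):
1. the 70 mm holder is lifted clear of the block in the gripper (z of holder_m_seat in the frame of spares_block above 0.055 m and contact force between holder_m and the fingers above 2 N), for 0.2 s.
2. its tongue is behind the lip in the open place, held in the gripper (x of holder_m_seat in the frame of gap between -0.004 and 0.004 m and y of holder_m_seat in the frame of gap between -0.006 and 0.006 m and angle between the y axis of holder_m_seat and the y axis of gap, either way round below 0.07 rad and angle between holder_m_seat's own z axis and vertical below 0.07 rad and z of holder_m_seat in the frame of gap below 0.012 m and contact force between holder_m and the fingers above 2 N), for 0.1 s.
At the end, for the whole second after the job is handed in: 70 mm holder in the gap, card to front: shoulder within 1.8 mm of lip top, within 4 mm of slot mid-plane and 6 mm of gap middle, straight within 4 degrees, strip pressed over 4 mm, at rest, held by fingers over 2 N; other spares within 20 mm, supplies within 30 mm of their starts (x of holder_m_seat in the frame of gap between -0.004 and 0.004 m and y of holder_m_seat in the frame of gap between -0.006 and 0.006 m and angle between the y axis of holder_m_seat and the y axis of gap, either way round below 0.07 rad and angle between holder_m_seat's own z axis and vertical below 0.07 rad and z of holder_m_seat in the frame of gap between -0.003 and 0.0018 m and value of joint spring_strip above 0.004 m and x of holder_m_card in the frame of gap below -0.004 m and contact force between holder_m and the fingers above 2 N and linear speed of holder_m below 0.01 m/s and distance of each of holder_s_grip, holder_l_grip from where it was at the start of the episode below 0.02 m and distance of each of label_roll, tie_tub from where it was at the start of the episode below 0.03 m); the arm keeps its last pose, push and grip.
It fails at once if another spare holder is moved by more than 20 mm (not (distance of holder_s_grip from where it was at the start of the episode below 0.02 m) or not (distance of holder_l_grip from where it was at the start of the episode below 0.02 m)).
It fails at once if a supply on the shelf is pushed by more than 30 mm (distance of any of label_roll, tie_tub from where it was at the start of the episode above 0.03 m).
It also fails if it takes over 38 s, if anything falls off the work surface, if the arm or the gripper's body presses on something with over 40 N, if the wrist force passes 120 N, or if a joint passes its speed limit or range.

## Working session

There is one attempt and no reset: what is moved stays moved. The work goes in short steps, Python scripts to look and compute and a tool call to move; the robot and the scene stay as the last step left them, time stands still between calls to the robot, and variables do not carry over. Pictures are saved under pics/ and viewed, at most 10 in all, crops included, and the job is handed in when it is done.

Besides the shell and the picture viewer there is one more tool, called in YAML: its name, and indented under it one key for each argument. carry_out: Moves the arm, as the interface text tells. Its arguments: {"type":"object","properties":{"plan":{"type":"array","items":{"type":"array","items":{"type":"array","items":{"type":"number"}}}},"grip_force":{"type":"number"}},"required":["plan"]}

```bash
ls; mkdir -p pics; cat > h.py <<'E'
import numpy as np, cv2
from plant import ctrl
from scipy.spatial.transform import Rotation as Ro
def cam(n):
    p=ctrl.camera_params(n); f=210/np.tan(np.radians(p['fovy'])/2)
    return f,p['cx'],p['cy'],np.array(p['R']),np.array(p['t'])
def ray(c,u,v):
    f,cx,cy,R,t=c; d=R.T@np.array([(u-cx)/f,(v-cy)/f,1]); return -R.T@t,d/np.linalg.norm(d)
def onz(c,u,v,z):
    o,d=ray(c,u,v); return o+d*(z-o[2])/d[2]
def proj(c,X):
    f,cx,cy,R,t=c; q=R@np.array(X)+t; return q[0]/q[2]*f+cx,q[1]/q[2]*f+cy
def tri(c1,p1,c2,p2):
    (o1,d1),(o2,d2)=ray(c1,*p1),ray(c2,*p2)
    s=np.linalg.lstsq(np.c_[d1,-d2],o2-o1,rcond=None)[0]
    a,b=o1+s[0]*d1,o2+s[1]*d2; return (a+b)/2,np.linalg.norm(a-b)
def tool():
    o=ctrl.get_obs(); q=o['tool_rot']; return np.array(o['tool_pos']),Ro.from_quat([q[1],q[2],q[3],q[0]])
E
python3 - <<'E'
from h import *
for n in ['scene','side','wrist']:
    im=ctrl.read_camera(n); cv2.imwrite(f'pics/{n}0.png',im[...,::-1])
    c=cam(n); print(n,c[0],c[1:3],(-c[3].T@c[4]).round(3),c[3].round(2).tolist())
o=ctrl.get_obs(); print(o, ctrl.tip_reach)
E
```

```text
pics
scene 505.31718484013845 (277.5917150350546, 206.88629154121327) [-0.255 -0.996  1.335] [[0.68, -0.73, -0.01], [-0.55, -0.5, -0.67], [0.48, 0.46, -0.74]]
side 409.5745571187114 (279.783881593769, 213.89521604195107) [ 0.378 -0.992  0.816] [[0.97, -0.23, 0.01], [-0.15, -0.65, -0.74], [0.17, 0.72, -0.67]]
wrist 365.81547065405016 (279.02431394995205, 209.52086388830662) [0.15  0.66  0.373] [[0.32, 0.95, -0.0], [0.91, -0.31, 0.27], [0.25, -0.09, -0.96]]
{'time': 0.15, 'joints': array([-1.39649147,  0.42660558,  0.07387176,  1.6064223 , -0.03410212,
        1.11074678, -0.06710085]), 'joint_vel': array([ 0.00128865, -0.00155374,  0.00060294, -0.00159683, -0.00082127,
       -0.00014399,  0.00085087]), 'effort': array([ 3.09958414e-03, -9.50324535e+01,  3.76340613e+00, -4.63767815e+01,
        1.94861193e-02,  7.65149540e-03, -2.31482511e-05]), 'tool_pos': array([0.21470853, 0.639654  , 0.23877705]), 'tool_rot': array([-4.24525538e-05,  1.61219130e-01,  9.86918527e-01, -4.59241931e-04]), 'ft_force': array([ 0.9680012 , -0.61951404, -0.32034937]), 'moment': array([0.01938609, 0.0315773 , 0.01558703]), 'grip_force': 0.0, 'grip_width': 1.0006300264021213} 0.008
```

View pics/scene0.png

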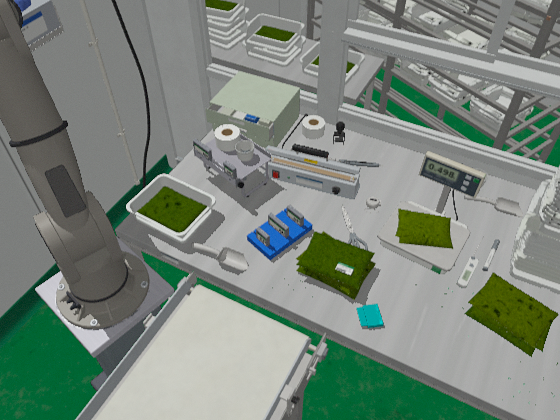

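View pics/side0.png

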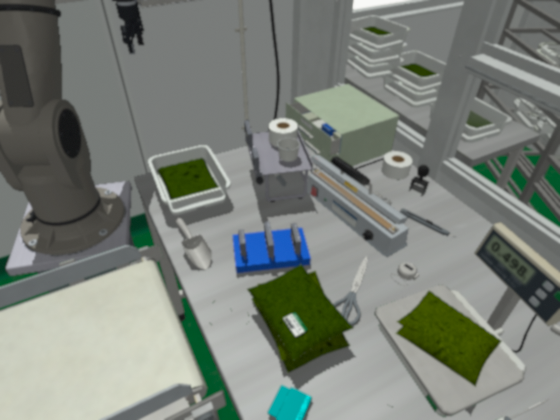

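The scene picture shows the blue block at about (280,233) with three holders at (263,238), (279,226) and (295,214). The shelf rail runs (200,150)-(236,178), with fitted holders at both ends. The side picture shows the block at (270,248) and the rail at about x=255, rows 130-180. A turquoise item lies at (371,316).

Candidates are the three spares and the turquoise thing, which I leave alone. Next is a close crop.

```bash
python3 - <<'E'
from h import *
a=cv2.imread('pics/scene0.png');b=cv2.imread('pics/side0.png')
A=cv2.resize(a[120:270,180:320],None,fx=4,fy=4,interpolation=cv2.INTER_CUBIC)[:600]
cv2.imwrite('pics/c1.png',A)
B=cv2.resize(b[110:280,220:330],None,fx=3.5,fy=3.5,interpolation=cv2.INTER_CUBIC)
cv2.imwrite('pics/c2.png',B)
for n,im,z in(('scene',a,.026),('side',b,.026)):
    h=cv2.cvtColor(im,cv2.COLOR_BGR2HSV); m=cv2.inRange(h,(105,150,60),(125,255,255))
    m=cv2.morphologyEx(m,cv2.MORPH_CLOSE,np.ones((9,9)))
    k=max(cv2.findContours(m,0,2)[0],key=cv2.contourArea)
    p=cv2.approxPolyDP(k,4,True)[:,0]; c=cam(n)
    for q in p: print(n,q,onz(c,*q,z).round(3),onz(c,*q,0).round(3))
c=cam('scene')
for q in((202,150),(234,175)): print(onz(c,*q,.15))
E
```

```text
scene [311 224] [ 0.618 -0.318  0.026] [ 0.635 -0.305  0.   ]
scene [305 219] [ 0.621 -0.289  0.026] [ 0.638 -0.275  0.   ]
scene [295 223] [ 0.584 -0.275  0.026] [ 0.601 -0.261  0.   ]
scene [285 209] [ 0.608 -0.208  0.026] [ 0.625 -0.192  0.   ]
scene [247 236] [ 0.434 -0.196  0.026] [ 0.448 -0.18   0.   ]
scene [270 259] [ 0.418 -0.317  0.026] [ 0.432 -0.304  0.   ]
side [301 229] [ 0.626 -0.214  0.026] [ 0.634 -0.188  0.   ]
side [234 235] [ 0.442 -0.195  0.026] [ 0.444 -0.169  0.   ]
side [237 270] [ 0.431 -0.32   0.026] [ 0.433 -0.298  0.   ]
side [307 264] [ 0.607 -0.34   0.026] [ 0.614 -0.319  0.   ]
[0.53331566 0.12051711 0.15      ]
[ 0.52302514 -0.0535089   0.15      ]
```

View pics/c1.png

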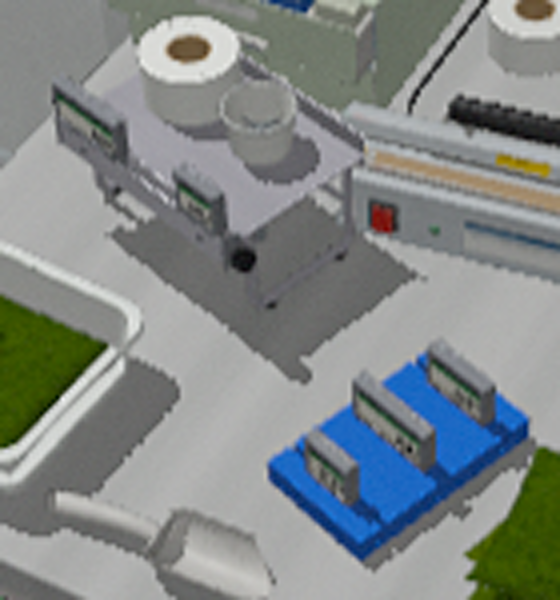

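View pics/c2.png

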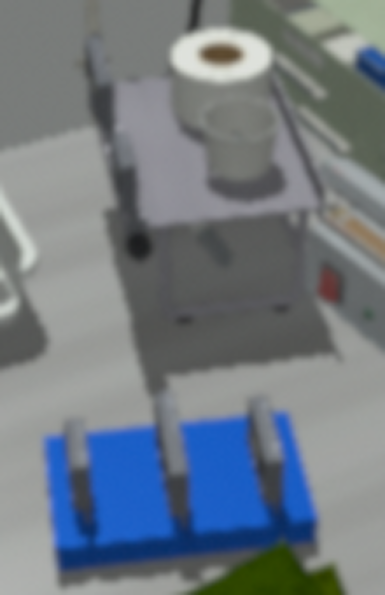

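Judging by apparent width, the near spare (c1 332,465) is the 52, the middle one (393,420) is the 88 and the far one (461,383) is the 70, so I choose the far one. The turquoise item at (371,316) lies elsewhere. The gap in the rail is between the fitted holders at c1 (90,125) and (200,200).

I'll move toward the block, turning the tool so its y runs along world x.

carry_out:
  plan:
    - [[-40, -30, -60, 0, 0, 7, 0], [-80, -60, -60, 0, 0, 14, 0], [-110, -90, -60, 0, 0, 21, 0], [-140, -120, -60, 0, 0, 28, 0], [-170, -150, -60, 0, 0, 35, 0], [-200, -180, -60, 0, 0, 42, 0], [-230, -210, -60, 0, 0, 49, 0], [-260, -240, -60, 0, 0, 56, 0], [-290, -270, -60, 0, 0, 63, 0], [-320, -300, -60, 0, 0, 70, 0], [-350, -330, -60, 0, 0, 71, 0], [-370, -360, -60, 0, 0, 71, 0]]

```text
time: 1.15
tool_pos: [0.4387, 0.2123, 0.2994]
tool_rot: [-0.0, 0.705, 0.709, 0.0]
ft_force: [1.5, 0.4, 1.0]
grip_width: 1.0
grip_force: 0.0
```

carry_out:
  plan:
    - [[-38, 14, 0, 0, 0, 0, 0], [-76, 28, 0, 0, 0, 0, 0], [-114, 42, 0, 0, 0, 0, 0], [-152, 56, 0, 0, 0, 0, 0], [-190, 70, 0, 0, 0, 0, 0], [-230, 80, 0, 0, 0, 0, 0], [-230, 80, 0, 0, 0, 0, 0], [-230, 80, 0, 0, 0, 0, 0]]

```text
time: 1.82
tool_pos: [0.5199, -0.0177, 0.2992]
tool_rot: [0.0, 0.706, 0.708, -0.0]
ft_force: [-0.5, 1.3, 0.2]
grip_width: 0.998
grip_force: 0.0
```

```bash
python3 - <<'E'
from h import *
import pickle
c=cam('wrist'); im=ctrl.read_camera('wrist'); cv2.imwrite('pics/w1.png',im[...,::-1]); pickle.dump(c,open('w1.pkl','wb'))
o=ctrl.get_obs(); print(o['time'],o['tool_pos'],o['joint_vel'].round(3))
E
```

```text
1.8667 [ 0.51970899 -0.01587043  0.29910263] [-0.029 -0.007 -0.028  0.004  0.     0.003 -0.009]
```

View pics/w1.png

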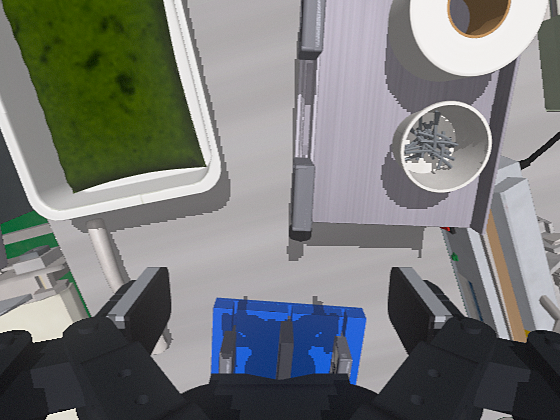

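The wrist picture shows the rail running down column ~305: the 88's end is near (312,58), the 52's top spans (303,157)-(301,238), the supplies are at right, and the block is at the bottom (215-365, 300-385). I'll measure the rail precisely from a crop.

```bash
python3 - <<'E'
from h import *
im=cv2.imread('pics/w1.png')
cv2.imwrite('pics/c3.png',cv2.resize(im[40:250,270:340],None,fx=5,fy=2.85,interpolation=cv2.INTER_NEAREST))
E
```

```text
(no output)
```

View pics/c3.png

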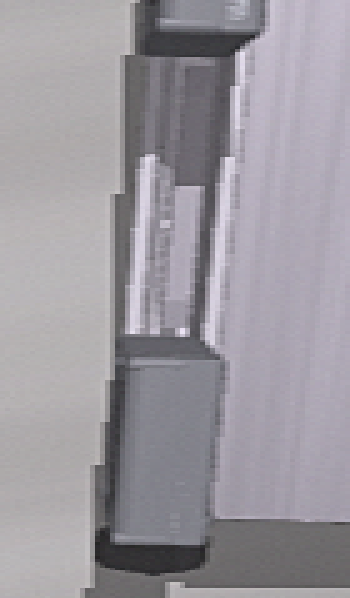

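carry_out:
  plan:
    - [[-35, 10, 0, 0, 0, 0, 0], [-70, 20, 0, 0, 0, 0, 0], [-105, 30, 0, 0, 0, 0, 0], [-140, 40, 10, 0, 0, 0, 0], [-175, 50, 20, 0, 0, 0, 0], [-210, 60, 30, 0, 0, 0, 0], [-230, 70, 40, 0, 0, 0, 0], [-240, 70, 60, 0, 0, 0, 0], [-240, 70, 70, 0, 0, 0, 0], [-240, 70, 70, 0, 0, 0, 0], [-240, 70, 70, 0, 0, 0, 0]]

```text
time: 2.78
tool_pos: [0.5918, -0.2527, 0.2291]
tool_rot: [-0.001, 0.704, 0.71, -0.0]
ft_force: [1.0, 0.4, 0.1]
grip_width: 1.001
grip_force: 0.0
```

```bash
python3 - <<'E'
from h import *
import pickle
c=cam('wrist'); im=ctrl.read_camera('wrist'); cv2.imwrite('pics/w2.png',im[...,::-1]); pickle.dump(c,open('w2.pkl','wb'))
o=ctrl.get_obs(); print(o['time'],o['tool_pos'],o['joint_vel'].round(3))
E
```

```text
2.8333 [ 0.59217655 -0.25293649  0.22989455] [-0.003 -0.012  0.009 -0.011 -0.    -0.001  0.006]
```

View pics/w2.png

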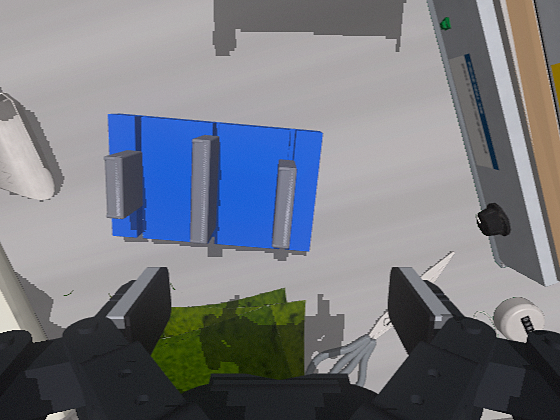

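The picture shows three spares, with tops at left (123,185, short), middle (205,190, longest) and right (285,205, middle length). The right one is the 70. I'll compute its pose and the rail's.

```bash
python3 - <<'E'
from h import *
import pickle
im=cv2.imread('pics/w2.png'); c=pickle.load(open('w2.pkl','rb'))
h=cv2.cvtColor(im,cv2.COLOR_BGR2HSV)
m=cv2.inRange(h,(105,120,60),(125,255,255)); mc=cv2.morphologyEx(m,cv2.MORPH_CLOSE,np.ones((25,25)))
k=max(cv2.findContours(mc,0,2)[0],key=cv2.contourArea); print('blk',[(q.tolist(),onz(c,*q,.026)[:2].round(4).tolist()) for q in cv2.approxPolyDP(k,5,True)[:,0]])
# grey tops (z=.072): V by brightness
for (u0,u1,v0,v1) in((98,150,140,240),(180,225,125,255),(262,305,150,258)):
    s=im[v0:v1,u0:u1]; g=((h[v0:v1,u0:u1,1]<60)&(h[v0:v1,u0:u1,2]>95)&(h[v0:v1,u0:u1,2]<175)).astype(np.uint8)
    n,l,st,_=cv2.connectedComponentsWithStats(g,connectivity=4); i=1+st[1:,4].argmax()
    pts=np.argwhere(l==i)[:,::-1]+[u0,v0]
    W=np.array([onz(c,*p,.072)[:2] for p in pts]); r=cv2.minAreaRect((W*1e4).astype(np.float32))
    print(st[i],np.array(r[0])/1e4,np.array(r[1])/10,r[2])
print([int(h[205,u,2]) for u in range(268,305)])
c=pickle.load(open('w1.pkl','rb'))
P=lambda x,y,z:onz(c,270+x/5,40+y/2.85,z)[:2].round(4)
print('52 top',P(112,545,.164),P(212,545,.164),P(122,360,.164),P(222,360,.164))
print('52 end bottom',P(115,336,.118),P(200,336,.118),' 88 end top',P(150,30,.164),P(262,30,.164),'bot',P(150,55,.118),P(235,55,.118))
print('lip',P(130,330,.118),P(151,160,.118),'back edge',P(209,340,.118),P(230,160,.118))
t=tool();print(t[0],t[1].as_matrix().round(4).tolist())
E
```

```text
blk [([108, 114], [0.4377, -0.1931]), ([110, 154], [0.4354, -0.2287]), ([142, 153], [0.465, -0.2275]), ([142, 205], [0.4605, -0.277]), ([125, 218], [0.4429, -0.2902]), ([112, 218], [0.4303, -0.2903]), ([113, 235], [0.4293, -0.3077]), ([308, 250], [0.6205, -0.3215]), ([321, 132], [0.6287, -0.207])]
[   0    0   42   79 1523] [ 0.45470029 -0.24483704] [62.44267578 32.48210449] 71.63713073730469
[   0   10   45  120 2316] [ 0.52542842 -0.25751921] [ 38.06398926 100.17539063] 0.5902560353279114
[   0   10   43   98 1649] [ 0.59476416 -0.26800156] [36.01145325 83.31898193] 0.591579258441925
[214, 216, 215, 213, 218, 224, 177, 91, 118, 132, 140, 143, 144, 139, 142, 140, 139, 138, 152, 160, 177, 180, 146, 136, 119, 175, 222, 215, 212, 214, 214, 214, 215, 214, 213, 215, 216]
52 top [ 0.53   -0.0439] [ 0.5456 -0.0439] [0.5308 0.0069] [0.5456 0.0069]
52 end bottom [0.5314 0.0069] [0.5461 0.007 ]  88 end top [0.5335 0.0863] [0.5488 0.0863] bot [0.536  0.0861] [0.5496 0.0861]
lip [0.534  0.0087] [0.5367 0.0578] back edge [0.5477 0.0058] [0.5497 0.0578]
[ 0.59217655 -0.25293649  0.22989455] [[-0.0097, 1.0, 0.0003], [1.0, 0.0097, 0.0006], [0.0006, 0.0003, -1.0]]
```

```bash
python3 - <<'E'
from h import *
import pickle
im=cv2.imread('pics/w2.png'); c=pickle.load(open('w2.pkl','rb'))
g=cv2.cvtColor(im,cv2.COLOR_BGR2GRAY)
print('col',[(v,int(g[v,284])) for v in list(range(156,178))+list(range(236,256))])
for v in (180,205,230): print('row',v,g[v,266:304].tolist())
for u,v in((275.5,205),(292,205),(284,247),(284,168),(288,162)): print(u,v,onz(c,u,v,.072)[:2].round(4),onz(c,u,v,.026)[:2].round(4))
E
```

```text
col [(156, 93), (157, 96), (158, 97), (159, 88), (160, 96), (161, 96), (162, 90), (163, 96), (164, 94), (165, 89), (166, 86), (167, 126), (168, 153), (169, 137), (170, 115), (171, 132), (172, 130), (173, 130), (174, 130), (175, 129), (176, 127), (177, 128), (236, 144), (237, 172), (238, 153), (239, 153), (240, 178), (241, 170), (242, 162), (243, 159), (244, 163), (245, 160), (246, 124), (247, 130), (248, 83), (249, 92), (250, 105), (251, 102), (252, 102), (253, 106), (254, 103), (255, 105)]
row 180 [89, 93, 89, 91, 91, 91, 93, 90, 91, 94, 78, 66, 103, 118, 126, 130, 129, 132, 130, 130, 130, 128, 129, 147, 145, 153, 158, 128, 124, 99, 83, 98, 97, 95, 94, 92, 94, 95]
row 205 [89, 89, 92, 95, 93, 91, 95, 94, 75, 77, 105, 118, 124, 128, 130, 126, 127, 128, 126, 124, 138, 147, 164, 167, 132, 126, 116, 107, 90, 93, 92, 95, 95, 96, 94, 96, 94, 97]
row 230 [91, 91, 95, 97, 90, 92, 82, 80, 112, 117, 125, 130, 127, 127, 128, 127, 125, 123, 138, 169, 164, 130, 125, 126, 98, 83, 96, 97, 97, 95, 94, 95, 97, 96, 96, 92, 98, 97]
275.5 205 [ 0.5885 -0.2635] [ 0.588  -0.2758]
292 205 [ 0.6021 -0.2634] [ 0.6038 -0.2756]
284 247 [ 0.596  -0.3005] [ 0.5967 -0.3185]
284 168 [ 0.5951 -0.2328] [ 0.5957 -0.2401]
288 162 [ 0.5982 -0.2279] [ 0.5993 -0.2345]
```

carry_out:
  plan:
    - [[-6, 2, 20, 0, 0, 2.5, 120], [-12.5, 3, 50, 0, 0, 4.7, 120], [-12.5, 3, 85, 0, 0, 4.7, 120], [-12.5, 3, 105, 0, 0, 4.7, 120], [-12.5, 3, 120, 0, 0, 4.7, 120], [-12.5, 3, 120, 0, 0, 4.7, 120]]

```text
time: 3.33
tool_pos: [0.5944, -0.2653, 0.1076]
tool_rot: [-0.001, 0.732, 0.681, -0.0]
ft_force: [-0.8, -0.0, 0.2]
grip_width: 0.525
grip_force: 0.0
```

```bash
python3 - <<'E'
from h import *
c=cam('wrist'); t=tool(); im=ctrl.read_camera('wrist'); cv2.imwrite('pics/w3.png',im[...,::-1])
o=ctrl.get_obs(); print(o['time'],t[0],t[1].as_matrix().round(4).tolist(),o['grip_width'])
for X in((.5953,-.2655,.072),(.602,-.3,.072),(.588,-.23,.072)): print(proj(c,X))
E
```

```text
3.3833 [ 0.59442223 -0.26531679  0.10761317] [[0.0725, 0.9974, -0.0022], [0.9974, -0.0725, 0.0012], [0.001, -0.0023, -1.0]] 0.5279469838471562
(np.float64(281.2758414542435), np.float64(247.0322516456601))
(np.float64(298.7664186246519), np.float64(307.873078653104))
(np.float64(260.4961066274008), np.float64(177.7939616585112))
```

View pics/w3.png

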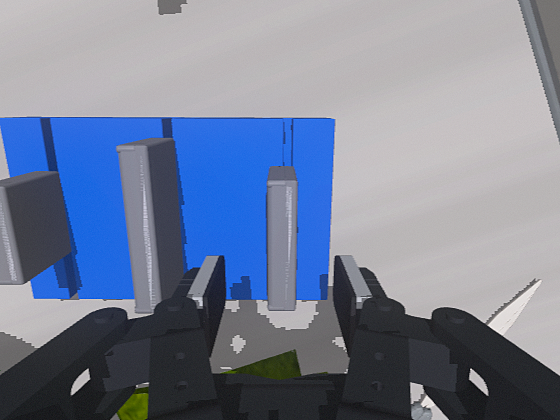

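The 70's top is at (267-297, 181-310), centred between the jaws at about column 280 and aligned. I'll descend and grip.

carry_out:
  plan:
    - [[0, 1, 25, 0, 0, 0, 120], [0, 1, 45, 0, 0, 0, 120], [0, 1, 58, 0, 0, 0, 120], [0, 1, 58, 0, 0, 0, 160], [0, 1, 58, 0, 0, 0, 255], [0, 1, 58, 0, 0, 0, 255], [0, 1, 58, 0, 0, 0, 255], [0, 1, 58, 0, 0, 0, 255], [0, 1, 58, 0, 0, 0, 255]]
  grip_force: 70

```text
time: 4.13
tool_pos: [0.5963, -0.2676, 0.0528]
tool_rot: [0.001, 0.733, 0.68, 0.0]
ft_force: [-3.0, 0.7, 9.0]
grip_width: 0.164
grip_force: 70.3
```

carry_out:
  plan:
    - [[0, 0, -10, 0, 0, 0, 255], [0, 0, -25, 0, 0, 0, 255], [0, 0, -50, 0, 0, 0, 255], [0, 0, -85, 0, 0, 0, 255], [0, 0, -125, 0, 0, 0, 255], [0, 0, -165, 0, 0, 0, 255], [0, 0, -190, 0, 0, 0, 255], [0, 0, -190, 0, 0, 0, 255], [0, 0, -190, 0, 0, 0, 255]]

```text
time: 4.88
tool_pos: [0.5964, -0.2676, 0.2444]
tool_rot: [0.002, 0.733, 0.68, 0.001]
ft_force: [-0.7, -0.1, -0.7]
grip_width: 0.157
grip_force: 69.2
```

```bash
python3 - <<'E'
from h import *
c=cam('wrist'); t=tool(); im=ctrl.read_camera('wrist'); cv2.imwrite('pics/w4.png',im[...,::-1])
for n in('side','scene'): cv2.imwrite(f'pics/{n}4.png',ctrl.read_camera(n)[...,::-1])
o=ctrl.get_obs(); print(o['time'],t[0],t[1].as_matrix().round(4).tolist(),o['grip_width'],o['grip_force'],o['ft_force'])
E
```

```text
5.0333 [ 0.59637234 -0.26757638  0.24437814] [[0.0743, 0.9972, 0.004], [0.9972, -0.0743, -0.0006], [-0.0003, 0.0041, -1.0]] 0.16218889751667784 69.18178081512451 [-0.35724089  0.45191929 -0.29029017]
```

View pics/w4.png

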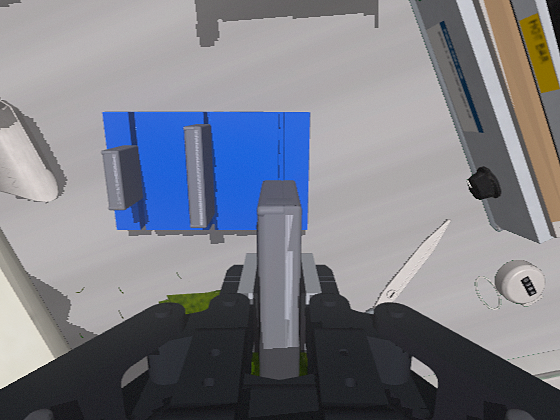

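The holder is held upright between the jaws: end-face top edge at v≈207 (u 258-301), shoulder edge at v≈181, other spares undisturbed. I'll refine the shelf yaw and the in-hand offset.

```bash
python3 - <<'E'
from h import *
import pickle
im=cv2.imread('pics/w1.png'); c=pickle.load(open('w1.pkl','rb')); g=cv2.cvtColor(im,cv2.COLOR_BGR2GRAY).astype(float)
# board right side edge: strongest drop down columns 330..430
P=[]
for u in range(330,410,4):
    col=g[205:240,u]; d=np.diff(col); P.append((u,205+d.argmin()+.5))
print(P[::5]); W=np.array([onz(c,*p,.11)[:2] for p in P]); k=np.polyfit(W[:,0],W[:,1],1); print('side-edge yaw',np.arctan(k[0]), 'y@.54',np.polyval(k,.54))
for n,a,b in(('lip',291,304),('back',306,322)):
  P=[]
  for v in range(98,155,3):
    r=g[v,a:b]; s=a+r.argmax(); P.append((s,v))
  W=np.array([onz(c,*p,.118)[:2] for p in P]); k=np.polyfit(W[:,1],W[:,0],1); r=W[:,0]-np.polyval(k,W[:,1]); print(n,'yaw',-k[0],'x@.0466',np.polyval(k,.0466),'res',r.std())
for v in (105,125,145): print(v,[int(x) for x in g[v,288:326]])
# holder in hand
c=cam('wrist'); im=cv2.imread('pics/w4.png'); g=cv2.cvtColor(im,cv2.COLOR_BGR2GRAY).astype(int)
print('col279',g[174:214,279].tolist()); print('row215',g[215,250:310].tolist())
t,R=tool()
for p,z in(((258,209),.2636),((301,209),.2636),((261,181),.2176),((299,181),.2176)):
    print(p,(R.inv().apply(onz(c,*p,z)-t)*1000).round(1))
E
```

```text
[(330, np.float64(222.5)), (350, np.float64(222.5)), (370, np.float64(223.5)), (390, np.float64(224.5))]
side-edge yaw -0.03091791892233008 y@.54 -0.0528058792572285
lip yaw -0.034656774914481325 x@.0466 0.535327904731901 res 0.00024869674239221684
back yaw -0.034308786517747616 x@.0466 0.5487398689637085 res 0.00022795737364804592
105 [173, 174, 175, 176, 180, 183, 147, 98, 90, 150, 208, 211, 165, 124, 155, 146, 134, 168, 185, 186, 187, 188, 152, 87, 81, 134, 197, 211, 177, 158, 175, 180, 181, 180, 175, 171, 174, 177]
125 [180, 184, 184, 189, 158, 101, 108, 96, 145, 207, 211, 172, 135, 157, 148, 131, 160, 176, 171, 174, 168, 129, 89, 82, 144, 207, 209, 177, 162, 176, 176, 179, 176, 168, 169, 172, 174, 172]
145 [182, 182, 182, 188, 152, 102, 93, 143, 206, 210, 167, 133, 159, 140, 132, 159, 157, 156, 160, 158, 125, 86, 83, 150, 212, 206, 175, 169, 172, 175, 175, 171, 167, 168, 170, 169, 168, 169]
col279 [79, 76, 75, 76, 97, 95, 95, 96, 94, 93, 92, 92, 93, 93, 94, 94, 97, 96, 94, 94, 93, 91, 97, 95, 91, 92, 93, 97, 98, 100, 95, 102, 125, 144, 140, 140, 143, 136, 131, 117]
row215 [93, 95, 96, 91, 94, 95, 93, 78, 75, 88, 90, 93, 93, 97, 120, 132, 129, 132, 129, 130, 129, 133, 131, 131, 129, 131, 131, 130, 132, 131, 129, 129, 128, 130, 125, 152, 168, 173, 191, 172, 171, 190, 179, 143, 126, 131, 130, 129, 125, 116, 112, 100, 93, 99, 99, 97, 94, 121, 157, 174]
(258, 209) [ 35.7  -6.8 -22.7]
(301, 209) [ 35.7   6.9 -22.7]
(261, 181) [35.7 -8.  23.3]
(299, 181) [35.7  8.6 23.3]
```

carry_out:
  plan:
    - [[25, -6, -10, 0, 0, -1, 255], [55, -14, -20, 0, 0, -2.3, 255], [88, -23, -20, 0, 0, -2.3, 255], [121, -32, -20, 0, 0, -2.3, 255], [154, -40, -20, 0, 0, -2.3, 255], [187, -48, -20, 0, 0, -2.3, 255], [220, -57, -20, 0, 0, -2.3, 255], [250, -65, -20, 0, 0, -2.3, 255], [280, -73, -20, 0, 0, -2.3, 255], [300, -78, -20, 0, 0, -2.3, 255], [308, -80, -20, 0, 0, -2.3, 255], [308, -80, -20, 0, 0, -2.3, 255]]

```text
time: 6.03
tool_pos: [0.5382, 0.0479, 0.2606]
tool_rot: [-0.0, 0.718, 0.696, -0.001]
ft_force: [0.8, 0.0, -0.9]
grip_width: 0.166
grip_force: 69.2
```

carry_out:
  plan:
    - [[0, 0, 0, 0, 0, 0, 255], [0, 0, 0, 0, 0, 0, 255], [0, 0, 0, 0, 0, 0, 255], [0, 0, 0, 0, 0, 0, 255]]

```text
time: 6.37
tool_pos: [0.539, 0.0446, 0.2613]
tool_rot: [0.0, 0.72, 0.694, -0.0]
ft_force: [-0.7, 0.5, 0.0]
grip_width: 0.16
grip_force: 69.2
```

```bash
python3 - <<'E'
from h import *
import pickle
c=cam('wrist'); t,R=tool(); im=ctrl.read_camera('wrist'); cv2.imwrite('pics/w5.png',im[...,::-1]); pickle.dump(c,open('w5.pkl','wb'))
o=ctrl.get_obs(); print(o['time'],t,R.as_matrix().round(4).tolist(),o['grip_width'],o['ft_force'])
d=R.inv().apply(np.array([.5399,.0460,.26])-t)*1000; print(d.round(1))
E
```

```text
6.4167 [0.53896524 0.0445915  0.26125314] [[0.0361, 0.9993, -0.0001], [0.9993, -0.0361, -0.0004], [-0.0004, -0.0001, -1.0]] 0.16386008141662625 [-0.26285315 -0.67824343 -0.78854246]
[1.4 0.9 1.3]
```

carry_out:
  plan:
    - [[1.4, 0.9, 20, 0, 0, 0, 255], [1.4, 0.9, 45, 0, 0, 0, 255], [1.4, 0.9, 65, 0, 0, 0, 255], [1.4, 0.9, 80, 0, 0, 0, 255], [1.4, 0.9, 87, 0, 0, 0, 255], [1.4, 0.9, 87, 0, 0, 0, 255], [1.4, 0.9, 87, 0, 0, 0, 255]]

```text
time: 7.0
tool_pos: [0.5401, 0.0469, 0.1747]
tool_rot: [0.0, 0.719, 0.695, -0.0]
ft_force: [0.1, -0.5, 0.0]
grip_width: 0.16
grip_force: 69.2
```

```bash
python3 - <<'E'
from h import *
c=cam('wrist'); t,R=tool(); w=ctrl.read_camera('wrist')[...,::-1]; s=ctrl.read_camera('scene')[...,::-1]; e=ctrl.read_camera('side')[...,::-1]
o=ctrl.get_obs(); print(o['time'],t,R.as_matrix().round(4).tolist(),o['grip_width'],o['ft_force'])
print((R.inv().apply(np.array([.5399,.0460,.17])-t)*1000).round(1))
A=cv2.resize(w[100:300,200:360],None,fx=2.5,fy=2.5,interpolation=cv2.INTER_CUBIC)
B=cv2.resize(s[125:200,180:260],None,fx=5,fy=5,interpolation=cv2.INTER_CUBIC)
out=np.zeros((500,800,3),np.uint8); out[:A.shape[0],:400]=A; out[:375,400:800]=B; cv2.imwrite('pics/m6.png',out)
for n,im in(('w6',w),('s6',s),('e6',e)): cv2.imwrite(f'pics/{n}.png',im)
E
```

```text
7.15 [0.54006287 0.04685801 0.17470573] [[0.0347, 0.9994, 0.0], [0.9994, -0.0347, -0.0004], [-0.0004, 0.0, -1.0]] 0.16030099639483392 [ 0.74364004 -0.41915564 -0.27774659]
[-0.9 -0.1  4.7]
```

View pics/m6.png

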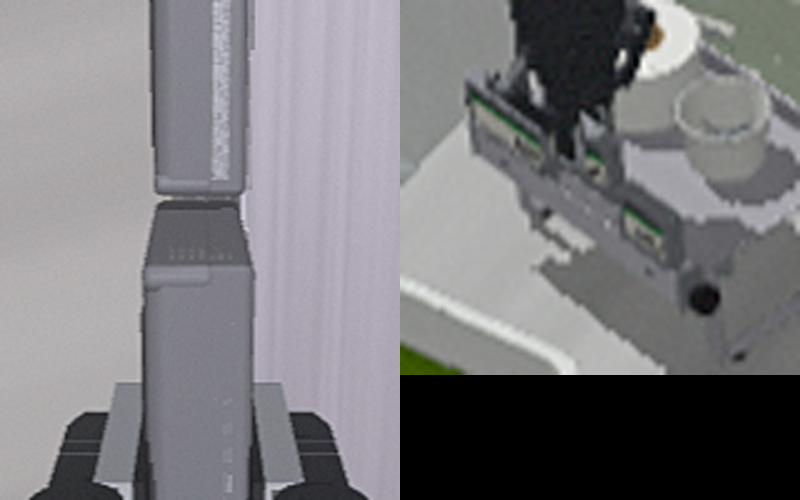

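The held holder's top (146-252 at v≈272) and the fitted 88's end (155-243 at v≈190) share the same centre line at u≈199, with a few mm of clearance in y. I'll lower it slowly.

carry_out:
  plan:
    - [[0, 0, 5, 0, 0, 0, 255], [0, 0, 9, 0, 0, 0, 255], [0, 0, 13, 0, 0, 0, 255], [0, 0, 17, 0, 0, 0, 255], [0, 0, 20, 0, 0, 0, 255], [0, 0, 20, 0, 0, 0, 255], [0, 0, 20, 0, 0, 0, 255], [0, 0, 20, 0, 0, 0, 255]]
  grip_force: 90

```text
time: 7.82
tool_pos: [0.5399, 0.0472, 0.1544]
tool_rot: [0.0, 0.719, 0.695, -0.0]
ft_force: [0.1, 0.1, -0.8]
grip_width: 0.158
grip_force: 91.5
```

carry_out:
  plan:
    - [[0, 0, 2, 0, 0, 0, 255], [0, 0, 4, 0, 0, 0, 255], [0, 0, 6, 0, 0, 0, 255], [0, 0, 8, 0, 0, 0, 255], [0, 0, 9, 0, 0, 0, 255], [0, 0, 9, 0, 0, 0, 255], [0, 0, 9, 0, 0, 0, 255]]

```text
time: 8.4
tool_pos: [0.54, 0.0473, 0.1455]
tool_rot: [0.0, 0.719, 0.695, 0.0]
ft_force: [-1.1, 0.3, 7.1]
grip_width: 0.158
grip_force: 92.9
```

carry_out:
  plan:
    - [[0, 0, 1, 0, 0, 0, 255], [0, 0, 2, 0, 0, 0, 255], [0, 0, 3, 0, 0, 0, 255], [0, 0, 3, 0, 0, 0, 255], [0, 0, 3, 0, 0, 0, 255], [0, 0, 3, 0, 0, 0, 255]]

```text
time: 8.9
tool_pos: [0.5404, 0.0473, 0.1444]
tool_rot: [-0.0, 0.719, 0.695, 0.001]
ft_force: [-16.1, -0.8, 50.7]
grip_width: 0.152
grip_force: 99.5
```

carry_out:
  plan:
    - [[0, 0, -0.5, 0, 0, 0, 255], [0, 0, -1, 0, 0, 0, 255], [0, 0, -1, 0, 0, 0, 255], [0, 0, -1, 0, 0, 0, 255], [0, 0, -1, 0, 0, 0, 255], [0, 0, -1, 0, 0, 0, 255]]

```text
time: 9.4
tool_pos: [0.5402, 0.0473, 0.1446]
tool_rot: [-0.0, 0.719, 0.695, 0.001]
ft_force: [-9.1, 0.0, 32.0]
grip_width: 0.158
grip_force: 96.2
```

```bash
python3 - <<'E'
from h import *
c=cam('wrist'); t,R=tool(); w=ctrl.read_camera('wrist')[...,::-1]
o=ctrl.get_obs(); print(o['time'],t,R.as_matrix().round(4).tolist(),o['grip_width'],o['ft_force'],o['moment'],o['grip_force'])
cv2.imwrite('pics/w7.png',w); g=cv2.cvtColor(w,cv2.COLOR_BGR2GRAY).astype(int)
print('col',[(v,g[v,276:283].mean().round().astype(int)) for v in range(150,225)])
for v in (170,160,215,222): print(v,g[v,250:312].tolist())
for y in(.0863,.0826): print(proj(c,(.5411,y,.164)))
E
```

```text
9.45 [0.54023216 0.04732332 0.14456331] [[0.0343, 0.9994, 0.0007], [0.9994, -0.0343, 0.0013], [0.0013, 0.0006, -1.0]] 0.15850959118504632 [-9.36985245 -0.94928329 31.27833091] [-0.02424463  2.46986275  0.01337925] 96.18296384811401
col [(150, np.int64(128)), (151, np.int64(128)), (152, np.int64(128)), (153, np.int64(128)), (154, np.int64(128)), (155, np.int64(127)), (156, np.int64(128)), (157, np.int64(127)), (158, np.int64(127)), (159, np.int64(126)), (160, np.int64(127)), (161, np.int64(126)), (162, np.int64(127)), (163, np.int64(126)), (164, np.int64(127)), (165, np.int64(127)), (166, np.int64(126)), (167, np.int64(126)), (168, np.int64(127)), (169, np.int64(127)), (170, np.int64(126)), (171, np.int64(126)), (172, np.int64(127)), (173, np.int64(126)), (174, np.int64(126)), (175, np.int64(127)), (176, np.int64(126)), (177, np.int64(127)), (178, np.int64(126)), (179, np.int64(126)), (180, np.int64(126)), (181, np.int64(125)), (182, np.int64(126)), (183, np.int64(126)), (184, np.int64(125)), (185, np.int64(125)), (186, np.int64(125)), (187, np.int64(124)), (188, np.int64(124)), (189,
[... 1444 characters left out ...]
2, 84, 95, 92, 92, 98, 116, 131, 130, 128, 127, 130, 129, 128, 128, 126, 126, 125, 129, 127, 130, 127, 127, 127, 126, 125, 123, 139, 148, 140, 138, 138, 146, 155, 147, 131, 125, 125, 125, 123, 124, 114, 104, 97, 141, 173, 169, 172, 173, 175, 176, 174, 175, 171]
222 [172, 174, 173, 174, 173, 182, 155, 92, 88, 104, 111, 114, 118, 119, 121, 129, 127, 127, 128, 126, 127, 127, 124, 126, 126, 125, 125, 127, 127, 126, 126, 125, 124, 125, 126, 137, 150, 136, 137, 137, 145, 153, 147, 132, 127, 126, 126, 121, 119, 114, 101, 91, 142, 175, 168, 170, 171, 175, 173, 173, 172, 171]
(np.float64(278.0927814123099), np.float64(196.54621434170625))
(np.float64(278.4899437140952), np.float64(207.5772675817458))
```

The TCP was 7.2 mm below the grip point while the holder stood on the block. That puts home at TCP z = 0.1448 m, and it now reads 0.1446 with stiff contact, so the holder is seated. Handing in.

```bash
python3 - <<'E'
from plant import ctrl
o=ctrl.get_obs(); print(o['tool_pos'],o['ft_force'],o['joint_vel'].round(3)); print(ctrl.sign_off())
E
```

```text
[0.54023182 0.0473261  0.14458042] [-9.36985245 -0.94928329 31.27833091] [ 0.002  0.001 -0.    -0.    -0.    -0.001 -0.   ]
the job is handed in; nothing more can be done
None
```

I handed the job in with the 70 mm holder in the gap, card to the front, still gripped and pressed down with about 31 N; the reading matches shoulder-on-lip to about 0.2 mm, though the sign-off returned no verdict.

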